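# Load the saw-stop fixture and hold its index plunger back

## Task

Lay the white plastic bar lengthwise across the two narrow forked rests of the saw-stop fixture, between their lips and roughly centred over the pair, setting it down rather than dropping it, and let go. Then pull the stop head's black spring plunger knob up as far as it goes and keep holding it there, so that its pin stays clear of the hole in the index rail and the stop could be slid up to the bar: finish while still holding the knob up. Leave the oil can, the screwdriver and the square where they are.

Things in the scene. Friction and masses are not known exactly. Their poses are not given: they have to be found in the camera images.
- bar: loose white plastic bar, square section 32 x 32 mm, 200 mm long along its own y, about 0.2 kg (varies), lying on the bench in front of the fixture. Origin: centre of its underside; z up.
- bar_mid (a point): centre of the bar (16 mm above its underside), axes as the bar's.
- fixture: saw-stop fixture bolted to the bench: dark steel base 70 x 390 x 8 mm, long along its y (-190 to +200 mm). Origin on the bench surface, z up. On its +y half two narrow rests; on its -y half an index rail with a row of holes and the stop head with the plunger (face plate 44 wide x 10 thick at y = -72 mm, top at 74 mm; arm 30 mm wide, top at 56 mm).
- cradle (a point): midpoint between the two rests at the height of their bearing tops (50 mm above the bench), 90 mm along +y from the fixture's origin; axes as the fixture's. The rests are uprights 12 mm thick, 58 mm wide in x, 60 mm to either side along y, free between. On each, two lips 10 mm high leave a 38 mm gap. Seated, the bar's y is parallel to this y and its centre 16 mm above this point.
- plunger (a joint): travel of the index plunger, m: 0 = pin seated in the rail's hole, 0.020 = fully up, hard stop. It slides straight up (vertical). The spring pulls it down with about 6 N at 0 rising to 14 N at 0.020 and snaps it back when let go.
- knob_grip (a point): middle of the knob's grip on the plunger's axis, moving with it (94 mm above the bench when seated). Upright black knob: cylinder 24 mm in diameter from 16 mm below to 12 mm above this point, then a 32 mm flange up to 20 mm above. Below it only the 18 mm barrel, down to the arm 38 mm below. Axes as the fixture's; most finger room is along x.
- pin_tip (a point): lower tip of the plunger's 8 mm steel pin; 12 mm down in the hole when seated, 8 mm above the hole's mouth when fully up.
- seat (a point): mouth of the seat hole, on the top face of the index rail (20 mm above the bench), under the plunger.
- oil_can: bystander: grey can, 56 mm in diameter, 110 mm tall, standing; origin at the centre of its underside.
- screwdriver: bystander: screwdriver lying on the bench, about 0.2 m long.
- square: bystander: engineer's square, dark stock 20 x 100 x 16 mm (along its y, origin under its centre) with a thin steel blade 150 mm long towards its +x.
Things that resemble listed ones, but are neither listed nor needed, are in the scene too. Of the things that look like the bar, the middle-sized one is meant.

How it is judged:
By the outcome, as a careful person would: the job done as asked, in the order asked, and still so for the second after the job is handed in, while the arm keeps its last pose, push and grip.
It also fails if it takes over 45 s, if anything falls off the work surface, if the arm or the gripper's body presses on something with over 40 N, if the wrist force passes 120 N, or if a joint passes its speed limit or range.

## Robot

A 6-joint arm with a two-finger parallel gripper is mounted at the origin on the work surface. World frame = base frame: x ahead of the robot, y to its left, z up, the work surface at z = 0. Lengths are in m, angles in rad, forces in N, time in s.
With the tool pointing down it reaches from about 0.325 to 0.75 m from the base axis. Payload 7.6 kg.
Tool frame: the origin (TCP) lies on the front face of the gripper's body, between the roots of the fingers; the fingertips stand 73 mm ahead of it and the grasp point (between the pads) lies 54 mm ahead of it (bot.grip_point_offset is the x of the grasp point in the tool frame, in m); x points along the fingers, z is the direction in which the jaws open and shut, and the axes are right-handed (so a half turn about x gives the same grasp; the last joint's range is limited). The gripper opens to 85 mm and grips with 20 to 120 N. Pads are 22 mm wide; open, the fingers measure 114 mm over their backs; the gripper's body (76 mm by 85 mm) begins 54 mm behind the grasp point. The pads swing forward as they close: fully open they stand 13 mm farther back than shut.
Start: joints at [-1.344, 0.052, 1.401, -0, 1.689, -0.07], TCP at [0.154, -0.502, 0.304] pointing down, gripper open.
Joint ranges: [-2.9, 2.9], [-0.91, 2.17], [0.12, 2.37], [-1.06, 4.2], [0.26, 2.73], [-2.93, 2.93]. Speed limits (rad/s): [2.57, 2.57, 3.01, 3.14, 3.14, 3.14].

## Interface

Orientations are given as [roll, pitch, yaw] about the fixed x, y, z axes, in that order (R = Rz(yaw) Ry(pitch) Rx(roll)).
In Python, from station import status, optics, bot gives the robot as it stands.
- The arm moves only by the tool jog_arm, never from a script. Its argument "plan" is a list of rows, each an object of numbers: "gripper": the finger opening in cm, from 0 to 8.54; "tx", "ty", "tz": the shift along the tool's x, y, z in cm; "twist": the turn about the tool's x in degrees. A call has 1 to 20 rows; each row shifts and turns the commanded pose from where the row before left it, along the tool's axes as they then stand; what a row does not reach is not made up. A row lasts 1/8 s, in which the tool goes at most 62.5 mm and 10.7 degrees, less where a joint would pass 70% of its speed; a pose out of reach is approached as far as the arm can. A call with a gripper value outside its range is refused whole. The fingers move at their own pace and stop on an object; "newtons" is the grip in N (left out, the last holds). Time passes only in rows, so rows that do not move let the fingers close. It gives the time, the measured TCP pose, the force and the opening at its end, in the units of the state.
- status.get_state(): the state, without advancing time (a new reading comes with each control period).
- optics.get_image(name): name is "scene" or "top" or "wrist"; returns a dict with "image" (480x640x3 uint8, blue, green, red), "depth" (480x640 float32, m along the optical axis (not along the pixel's ray), 0 where there is no reading), "vertical_fov" (degrees; the focal length in pixels is half the picture's height over the tangent of half this angle, whatever the lens; pixels are square), "cx", "cy" (the principal point, pixels), "extrinsics" (4x4, takes a point from world to camera coordinates); the wrist camera has in their place "mount" (4x4, takes a point from camera to tool coordinates, whose origin is the TCP and whose axes are the tool frame's). Camera axes: x right, y down, z forward; pixel columns grow to the right and rows downward; lengths in m; the calibration is good to about 2 mm. A picture is of the moment at which its call begins: read the wrist's pose just before it.
- bot.job_done(): hands the job in, once; it reports no verdict.
Trained networks look in the newest picture that a camera, given by its name, has taken for a name from the list of things; names that differ only in an ending like _2 or _b are one class to them, and where a whole thing is asked for, a point or a joint stands for the part that bears it (a point fixed in the world has none). Each returns a list of dicts, best first, with "conf" (0 to 1); they miss things now and then, are a little off and sometimes report something else, mostly with a low value. They report only what shows in the picture. A call takes as long as a camera call. They do not tell look-alikes from the thing itself.
- optics.recognise(camera, query): "position" ([column, row] in pixels, amid what is visible of it).
- optics.cut_out(camera, query): "mask" (480x640 bool, what is visible of it) and "position" ([column, row] in pixels, amid what is visible of it).
The state is a dict: "time": time; "q": joint angles; "joint_velocities": joint speeds; "joint_torque": joint torques, N m; "tcp_pos": TCP position; "ee_rot": TCP orientation; "wrist_force": force on the tool from outside, world axes, zero at the start; "moment": the same for the moment, N m; "grip_width": finger opening in m.
Only numpy, scipy, OpenCV 4.12 (cv2) and the standard library are available. Lean on these libraries where they do the work, as an engineer would, in place of code of your own. Each camera call takes 0.05 s, during which the arm holds its last target.

## Working session

There is one attempt and no reset: what is moved stays moved. The work goes in short steps, Python scripts to look and compute and a tool call to move; the robot and the scene stay as the last step left them, time stands still between calls to the robot, and variables do not carry over. Pictures are saved under pics/ and viewed, and the job is handed in when it is done.

Besides the shell and the picture viewer there is one more tool, called after ">>>" as name(argument=value, ...), one argument or row to a line, values as JSON. jog_arm: Moves the arm, as the interface text tells. Its arguments: {"type":"object","properties":{"plan":{"type":"array","items":{"type":"object","properties":{"gripper":{"type":"number"},"tx":{"type":"number"},"ty":{"type":"number"},"tz":{"type":"number"},"twist":{"type":"number"}}}},"newtons":{"type":"number"}},"required":["plan"]}

```bash
ls; mkdir -p pics; python3 - <<'E'
from station import status, optics, bot
import cv2, pickle
s=status.get_state(); print(s, bot.grip_point_offset)
d={}
for n in ("scene","top"):
    r=optics.get_image(n); cv2.imwrite(f"pics/{n}0.png",r["image"]); d[n]=r
    print(n,r["vertical_fov"],r["cx"],r["cy"],r["extrinsics"])
    for q in ("bar","fixture","plunger","oil_can","screwdriver","square","knob_grip"):
        print(q,[(x["conf"],x["position"]) for x in optics.recognise(n,q)])
pickle.dump(d,open("d0.pkl","wb"))
E
```

```text
pics
{'time': 0.0, 'q': array([-1.34430168e+00,  5.28530490e-02,  1.40173852e+00, -2.18056715e-06,
        1.68858093e+00, -7.02644462e-02]), 'joint_velocities': array([-4.66764900e-04,  4.97053242e-04, -4.37381115e-04, -6.17438362e-05,
       -1.15829745e-03, -6.09341369e-04]), 'joint_torque': array([ 4.46770719e-05, -3.81666541e+01, -3.60190022e+01, -1.37191660e-04,
        6.11896045e-03,  4.64579543e-06]), 'tcp_pos': array([ 0.15351961, -0.50185941,  0.30305684]), 'ee_rot': array([3.07269914, 1.56921649, 1.79866166]), 'wrist_force': array([-0.76324865, -0.63398114, -0.79402198]), 'moment': array([ 2.47435931e-03,  9.30066946e-03, -1.24833363e-06]), 'grip_width': 0.08553027006178952} 0.0539
scene 55.401029517585705 324.44836293327205 236.8070932517085 [[ 0.64698911  0.76245929  0.00780507 -0.33785731]
 [ 0.64994965 -0.54610814 -0.52851808 -0.2932994 ]
 [-0.39871111  0.34701834 -0.84888617  1.2541816 ]
 [ 0.          0.          0.          1.        ]]
bar [(0.79, [261.4, 269.3]), (0.79, [310.8, 169.9]), (0.59, [174.1, 269.0])]
fixture [(0.68, [341.8, 303.6])]
plunger [(0.68, [292
[... 175 characters left out ...]
, 192.9])]
knob_grip [(0.51, [295.3, 324.4])]
top 43.68120208188812 320.5996575980976 241.64379622763596 [[ 4.80068218e-03 -9.99987558e-01  1.35518660e-03 -4.47254437e-03]
 [-9.89472820e-01 -4.94621250e-03 -1.44634272e-01  5.15209733e-01]
 [ 1.44639175e-01 -6.46577132e-04 -9.89484255e-01  1.40225053e+00]
 [ 0.00000000e+00  0.00000000e+00  0.00000000e+00  1.00000000e+00]]
bar [(0.77, [434.9, 311.1]), (0.65, [377.4, 260.8]), (0.63, [270.5, 319.0]), (0.44, [392.4, 182.4])]
fixture [(0.72, [333.7, 191.0])]
plunger [(0.57, [393.9, 185.6])]
oil_can [(0.78, [159.6, 250.9])]
screwdriver [(0.76, [493.5, 226.4])]
square [(0.6, [134.8, 175.8])]
knob_grip [(0.68, [397.3, 187.5]), (0.42, [158.0, 249.0])]
```

View pics/scene0.png

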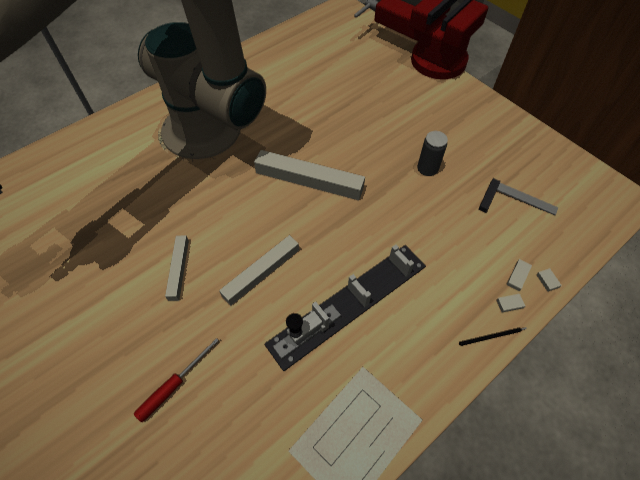

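View pics/top0.png

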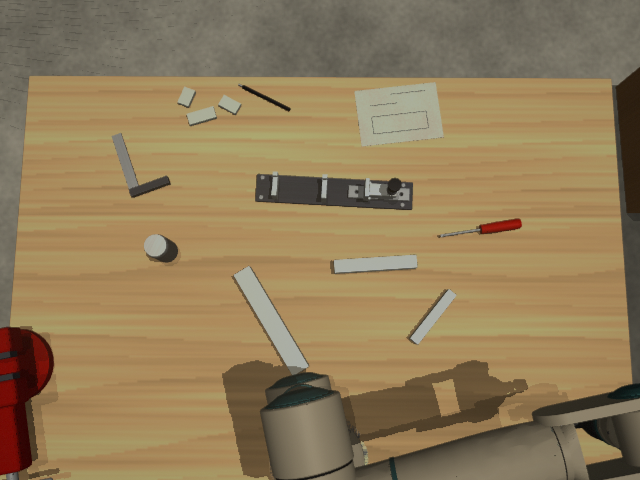

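Three bars show in the top view: a small one at (432,317), a middle-sized one at (375,264), and a large one at (270,319). The middle one lies in front of the fixture and should be the 200 mm bar. I'll measure all three and confirm it in a crop.

```bash
cat > h.py <<'E'
import numpy as np, cv2, pickle
def world(r,E=None):
    f=240/np.tan(np.radians(r["vertical_fov"])/2)
    E=r["extrinsics"] if E is None else E
    v,u=np.mgrid[0:480,0:640]; d=r["depth"]
    P=np.stack([(u-r["cx"])/f*d,(v-r["cy"])/f*d,d,np.ones_like(d)],-1)
    W=P@np.linalg.inv(E).T
    W=W[...,:3]; W[d==0]=np.nan
    return W
def proj(r,p):
    f=240/np.tan(np.radians(r["vertical_fov"])/2)
    c=r["extrinsics"]@np.append(p,1); return c[0]/c[2]*f+r["cx"],c[1]/c[2]*f+r["cy"]
def rect(pts):
    (c,s,a)=cv2.minAreaRect(pts[:,:2].astype(np.float32)*1000); return np.round(c,1),np.round(s,1),round(a,2)
E
python3 - <<'E'
from h import *
d=pickle.load(open("d0.pkl","rb"))
for n in ("top","scene"):
    W=world(d[n]); z=W[...,2]
    print(n,"bench z",np.nanmedian(z[100:380,100:600]))
    m=((z>0.012)&(z<0.2)&(W[...,0]>0.1)&(W[...,0]<0.9)&(abs(W[...,1])<0.6)).astype(np.uint8)
    k,l,st,c=cv2.connectedComponentsWithStats(m)
    for i in range(1,k):
        if st[i,4]<150: continue
        p=W[l==i]; zt=np.percentile(p[:,2],90); 
        print(c[i].round(),st[i,4],"top z",round(zt,4),"all",rect(p),"top",rect(p[p[:,2]>zt-0.004]))
im=d["top"]["image"][140:360,220:520]
cv2.imwrite("pics/crop0.png",cv2.resize(im,None,fx=2.6,fy=2.6,interpolation=cv2.INTER_CUBIC))
E
```

```text
top bench z 0.0009448289293548795
[201. 115.] 206 top z 0.0184 all (array([839.4, 301.1]), array([32.8, 70.4]), 17.37) top (array([839. , 300.1]), array([31. , 68.9]), 17.6)
[275. 186.] 191 top z 0.0615 all (array([652.6, 112.9]), array([23.8, 64.7]), 85.43) top (array([653.4, 111.3]), array([12.1, 59.3]), 85.63)
[148. 186.] 333 top z 0.0209 all (array([655.9, 424.3]), array([ 26.5, 101.1]), 18.77) top (array([654.9, 423.4]), array([22.5, 99.1]), 20.94)
[324. 187.] 174 top z 0.0622 all (array([649.7, -13. ]), array([63.2, 32.3]), 8.69) top (array([647.8,  -8.3]), array([10.1, 57.8]), 87.46)
[379. 191.] 1030 top z 0.113 all (array([ 644.5, -143.5]), array([ 49.8, 158.6]), 1.47) top (array([ 638.9, -171.6]), array([30.6, 29.5]), 86.64)
[493. 227.] 496 top z 0.0275 all (array([ 551.7, -392.2]), array([ 24.5, 200.7]), 9.16) top (array([ 555.2, -411.1]), array([ 21. , 157.5]), 8.41)
[160. 248.] 692 top z 0.1136 all (array([494.3, 374.4]), array([53.5, 54.2]), 32.93) top (array([495.3, 376.6]), array([50.3, 49.5]), 46.83)
[375. 264.] 1156 top z 0.0366 all (array([ 464.2, -133.5]), array([ 
[... 1436 characters left out ...]
242 top z 0.0147 all (array([837.7, 300.2]), array([30. , 70.3]), 16.98) top (array([837.7, 300.2]), array([30. , 70.3]), 16.98)
[359. 290.] 358 top z 0.0604 all (array([644.6, -10.5]), array([13.7, 60.3]), 86.65) top (array([645., -10.]), array([12.4, 58.2]), 87.09)
[512. 301.] 182 top z 0.0148 all (array([867.8, 229.7]), array([50.5, 29.9]), 62.17) top (array([867.8, 229.7]), array([50.5, 29.9]), 62.17)
[305. 328.] 1589 top z 0.1133 all (array([ 635.9, -144.6]), array([151.4,  45.5]), 82.7) top (array([ 636.8, -172.2]), array([29.6, 30.5]), 51.05)
[164. 391.] 908 top z 0.0265 all (array([ 551. , -393.2]), array([ 26.2, 198.2]), 7.76) top (array([ 557.9, -442.4]), array([20.4, 98.7]), 8.82)
```

View pics/crop0.png

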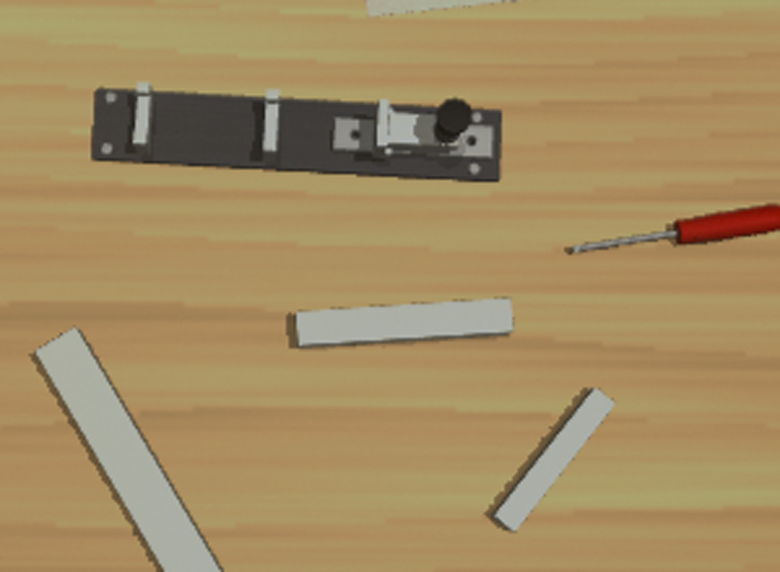

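The middle bar at top-view (375,264) is confirmed. It measures 200 × 33 mm, against 152 × 25 and 275 × 44 for the others. Its centre is near (0.463, -0.1335) with yaw about +3.8°. The fixture yaw is about -2.9°, the cradle is near (0.649, 0.051), and the knob is near (0.638, -0.172). Next I'll work out the moves to above the bar.

```bash
cat >> h.py <<'E'
from scipy.spatial.transform import Rotation as Ro
def plan_to(s,target,yaw_deg):
    """target grasp point world; jaw axis parallel to world dir at yaw_deg (mod 180). returns tool-frame shift (cm) in CURRENT axes, twist deg"""
    R=Ro.from_euler('xyz',s["ee_rot"]).as_matrix()
    g=s["tcp_pos"]+R[:,0]*0.0539
    sh=R.T@(np.array(target)-g)*100
    z=R[:,2]; cur=np.degrees(np.arctan2(z[1],z[0]))
    dy=(yaw_deg-cur+90)%180-90   # world yaw change
    tw=dy*np.sign(R[2,0])        # tool x down -> opposite sign
    print("R\n",R.round(3),"\ngrasp",g.round(4),"jaw yaw",round(cur,2),"shift cm (do before twist)",sh.round(2),"twist",round(tw,2))
    return sh,tw
E
python3 - <<'E'
from h import *
from station import status
plan_to(status.get_state(),[0.463,-0.1335,0.16],3.8)
E
```

```text
R
 [[ 0.     0.956  0.292]
 [-0.     0.292 -0.956]
 [-1.     0.     0.   ]] 
grasp [ 0.1536 -0.5021  0.25  ] jaw yaw -72.99 shift cm (do before twist) [  9.    40.37 -26.19] twist -76.79
```

>>> jog_arm(
  plan=[
    {"ty":2.0,"tz":-1.3,"tx":0.4},
    {"ty":4.0,"tz":-2.6,"tx":0.9},
    {"ty":4.0,"tz":-2.6,"tx":0.9},
    {"ty":4.0,"tz":-2.6,"tx":0.9},
    {"ty":4.0,"tz":-2.6,"tx":0.9},
    {"ty":4.0,"tz":-2.6,"tx":0.9},
    {"ty":4.0,"tz":-2.6,"tx":0.9},
    {"ty":4.0,"tz":-2.6,"tx":0.9},
    {"ty":4.0,"tz":-2.6,"tx":0.9},
    {"ty":4.0,"tz":-2.6,"tx":0.9},
    {"ty":2.4,"tz":-1.5,"tx":0.5},
    {"twist":-9.6},
    {"twist":-9.6},
    {"twist":-9.6},
    {"twist":-9.6},
    {"twist":-9.6},
    {"twist":-9.6},
    {"twist":-9.6},
    {"twist":-9.6},
    {},
  ],
)

```text
schema error: expected keys gripper, tx, ty, tz, twist
```

```bash
python3 - <<'E'
from h import *
from station import status, optics
s=status.get_state(); print(s["time"],s["q"].round(2),s["wrist_force"])
plan_to(s,[0.463,-0.1335,0.024],3.8)
r=optics.get_image("wrist"); cv2.imwrite("pics/w1.png",r["image"])
print(r["mount"].round(4))
pickle.dump((s,r),open("w1.pkl","wb"))
T=np.eye(4);T[:3,:3]=Ro.from_euler('xyz',s["ee_rot"]).as_matrix();T[:3,3]=s["tcp_pos"]
W=world(r,np.linalg.inv(T@r["mount"]))
z=W[...,2];print(np.nanpercentile(z,[1,5,25,50,75,95]))
m=((z>0.02)&(z<0.05)&(W[...,0]<0.55)).astype(np.uint8)
k,l,st,c=cv2.connectedComponentsWithStats(m)
for i in range(1,k):
    if st[i,4]>500: p=W[l==i]; print(c[i],st[i],np.percentile(p[:,2],50),rect(p))
E
```

```text
0.8 [-1.34  0.05  1.4   0.    1.69 -0.07] [0.67346125 0.17399438 0.07805368]
R
 [[ 0.     0.956  0.292]
 [-0.     0.292 -0.956]
 [-1.     0.     0.   ]] 
grasp [ 0.1536 -0.5021  0.25  ] jaw yaw -72.99 shift cm (do before twist) [ 22.6   40.37 -26.19] twist -76.79
[[ 7.000e-04 -2.949e-01  9.555e-01 -6.960e-02]
 [ 6.000e-04 -9.555e-01 -2.949e-01  7.450e-02]
 [ 1.000e+00  8.000e-04 -5.000e-04 -3.000e-04]
 [ 0.000e+00  0.000e+00  0.000e+00  1.000e+00]]
[-7.52785114e-01 -7.48980887e-01 -8.63685931e-04 -1.45134057e-04
  7.58191276e-04  3.11947755e-01]
```

View pics/w1.png

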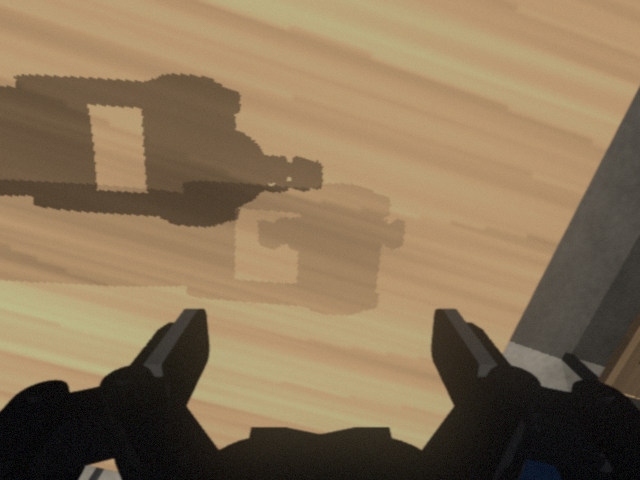

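The wrist view shows only bench and the open fingers. The call was refused because every row must carry all the keys, so I'll resend it.

>>> jog_arm(
  plan=[
    {"gripper":8.5,"ty":2.0,"tz":-1.3,"tx":0.4,"twist":0},
    {"gripper":8.5,"ty":4.0,"tz":-2.6,"tx":0.9,"twist":0},
    {"gripper":8.5,"ty":4.0,"tz":-2.6,"tx":0.9,"twist":0},
    {"gripper":8.5,"ty":4.0,"tz":-2.6,"tx":0.9,"twist":0},
    {"gripper":8.5,"ty":4.0,"tz":-2.6,"tx":0.9,"twist":0},
    {"gripper":8.5,"ty":4.0,"tz":-2.6,"tx":0.9,"twist":0},
    {"gripper":8.5,"ty":4.0,"tz":-2.6,"tx":0.9,"twist":0},
    {"gripper":8.5,"ty":4.0,"tz":-2.6,"tx":0.9,"twist":0},
    {"gripper":8.5,"ty":4.0,"tz":-2.6,"tx":0.9,"twist":0},
    {"gripper":8.5,"ty":4.0,"tz":-2.6,"tx":0.9,"twist":0},
    {"gripper":8.5,"ty":2.4,"tz":-1.5,"tx":0.5,"twist":0},
    {"gripper":8.5,"tx":0,"ty":0,"tz":0,"twist":-9.6},
    {"gripper":8.5,"tx":0,"ty":0,"tz":0,"twist":-9.6},
    {"gripper":8.5,"tx":0,"ty":0,"tz":0,"twist":-9.6},
    {"gripper":8.5,"tx":0,"ty":0,"tz":0,"twist":-9.6},
    {"gripper":8.5,"tx":0,"ty":0,"tz":0,"twist":-9.6},
    {"gripper":8.5,"tx":0,"ty":0,"tz":0,"twist":-9.6},
    {"gripper":8.5,"tx":0,"ty":0,"tz":0,"twist":-9.6},
    {"gripper":8.5,"tx":0,"ty":0,"tz":0,"twist":-9.6},
    {"gripper":8.5,"tx":0,"ty":0,"tz":0,"twist":0},
  ],
  newtons=60,
)

```text
time: 3.35
tcp_pos: [0.4633, -0.1334, 0.214]
ee_rot: [-0.737, 1.571, -0.672]
wrist_force: [0.4, -0.6, -0.2]
grip_width: 0.0851
```

```bash
cat > w.py <<'E'
from h import *
from station import status, optics
import sys
def look(name,zlo=0.02,zhi=0.05,xmax=0.55):
    s=status.get_state(); print(s["time"],s["q"].round(2),"F",s["wrist_force"].round(1),"w",s["grip_width"])
    r=optics.get_image("wrist"); cv2.imwrite(f"pics/{name}.png",r["image"])
    T=np.eye(4);T[:3,:3]=Ro.from_euler('xyz',s["ee_rot"]).as_matrix();T[:3,3]=s["tcp_pos"]
    r["extrinsics"]=np.linalg.inv(T@r["mount"])
    pickle.dump((s,r),open(name+".pkl","wb"))
    W=world(r); z=W[...,2]
    m=((z>zlo)&(z<zhi)&(W[...,0]<xmax)).astype(np.uint8)
    k,l,st,c=cv2.connectedComponentsWithStats(m)
    for i in range(1,k):
        if st[i,4]>400: p=W[l==i]; print(c[i].round(),st[i],"z",np.percentile(p[:,2],[5,50,95]).round(4),rect(p))
    return s,r,W
E
python3 - <<'E'
from w import *
s,r,W=look("w2")
plan_to(s,[0.463,-0.1335,0.024],3.8)
E
```

```text
3.35 [-0.36 -0.02  1.66 -0.    1.51 -0.42] F [ 0.4 -0.6 -0.2] w 0.0850691078832352
[319. 219.] [  294    84    52   281 13097] z [0.0304 0.0316 0.0327] (array([ 462.4, -134.6]), array([ 32.1, 199.6]), 3.94)
[ 98. 349.] [  65  321   71   53 1763] z [0.0213 0.024  0.025 ] (array([ 297.2, -238.8]), array([26.3, 48.3]), 51.85)
[212. 423.] [ 187  397   50   52 1003] z [0.0209 0.0238 0.0248] (array([ 384. , -299.1]), array([22.4, 53.8]), 30.97)
R
 [[ 0.    -0.065  0.998]
 [-0.     0.998  0.065]
 [-1.    -0.     0.   ]] 
grasp [ 0.4633 -0.1334  0.1601] jaw yaw 3.72 shift cm (do before twist) [ 1.361e+01 -1.000e-02 -3.000e-02] twist -0.08
```

View pics/w2.png

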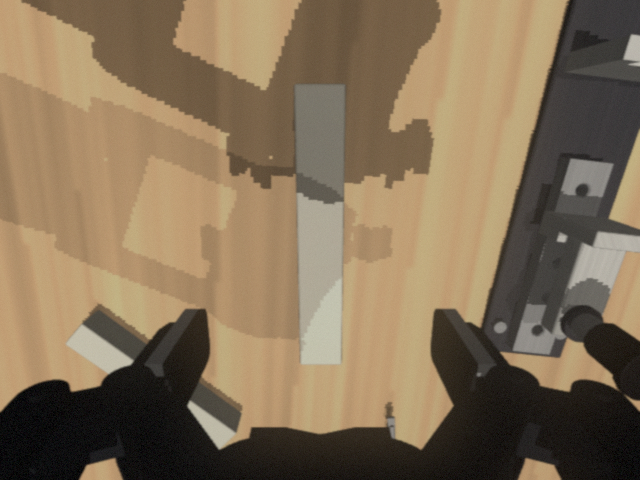

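The wrist view shows the bar centred between the fingers at about (320,224). The estimate is (0.4624, -0.1346) with yaw 3.9°, so I'll descend and grip.

>>> jog_arm(
  plan=[
    {"gripper":8.5,"tx":1.5,"ty":-0.1,"tz":-0.05,"twist":0},
    {"gripper":8.5,"tx":3,"ty":0,"tz":0,"twist":0},
    {"gripper":8.5,"tx":3,"ty":0,"tz":0,"twist":0},
    {"gripper":8.5,"tx":3,"ty":0,"tz":0,"twist":0},
    {"gripper":8.5,"tx":2,"ty":0,"tz":0,"twist":0},
    {"gripper":8.5,"tx":1,"ty":0,"tz":0,"twist":0},
    {"gripper":8.5,"tx":0,"ty":0,"tz":0,"twist":0},
    {"gripper":2.5,"tx":0,"ty":0,"tz":0,"twist":0},
    {"gripper":2.5,"tx":0,"ty":0,"tz":0,"twist":0},
    {"gripper":2.5,"tx":0,"ty":0,"tz":0,"twist":0},
    {"gripper":2.5,"tx":0,"ty":0,"tz":0,"twist":0},
    {"gripper":2.5,"tx":0,"ty":0,"tz":0,"twist":0},
    {"gripper":2.5,"tx":0,"ty":0,"tz":0,"twist":0},
  ],
  newtons=60,
)

```text
time: 5.03
tcp_pos: [0.4634, -0.1345, 0.0797]
ee_rot: [-0.423, 1.569, -0.356]
wrist_force: [0.1, -0.3, 6.5]
grip_width: 0.031
```

>>> jog_arm(
  plan=[
    {"gripper":2.5,"tx":-1,"ty":0,"tz":0,"twist":0},
    {"gripper":2.5,"tx":-2.5,"ty":0,"tz":0,"twist":0},
    {"gripper":2.5,"tx":-3,"ty":0,"tz":0,"twist":0},
    {"gripper":2.5,"tx":-3,"ty":0,"tz":0,"twist":0},
    {"gripper":2.5,"tx":-2.5,"ty":0,"tz":0,"twist":0},
    {"gripper":2.5,"tx":0,"ty":0,"tz":0,"twist":0},
  ],
)

```text
time: 5.78
tcp_pos: [0.4634, -0.1346, 0.2006]
ee_rot: [-0.458, 1.567, -0.391]
wrist_force: [0.7, -0.6, -2.5]
grip_width: 0.0311
```

```bash
python3 - <<'E'
from w import *
s,r,W=look("w3",0.11,0.2,0.6)
plan_to(s,[0.6493,0.0506,0.15],-2.9)
z=W[...,2]
m=((z>0.045)&(z<0.07)&(W[...,0]>0.58)).astype(np.uint8)
k,l,st,c=cv2.connectedComponentsWithStats(m)
for i in range(1,k):
    if st[i,4]>100: p=W[l==i]; print(c[i].round(),st[i],"z",np.percentile(p[:,2],[5,50,95]).round(4),rect(p))
E
```

```text
5.775 [-0.36 -0.01  1.67 -0.    1.48 -0.43] F [ 0.7 -0.6 -2.5] w 0.031088884689042442
[319. 292.] [   67    30   504   450 68000] z [0.1515 0.153  0.1965] (array([ 470.3, -106. ]), array([134.9, 106.4]), 68.83)
R
 [[ 0.003 -0.066  0.998]
 [-0.001  0.998  0.066]
 [-1.    -0.002  0.003]] 
grasp [ 0.4635 -0.1347  0.1467] jaw yaw 3.8 shift cm (do before twist) [-0.29 17.25 19.77] twist 6.7
[632.  46.] [620  29  20  31 420] z [0.0455 0.0498 0.0552] (array([618.5, -11. ]), array([ 8.4, 15.5]), 32.89)
[596. 287.] [ 554  222   86  130 6289] z [0.0472 0.0554 0.066 ] (array([ 635.2, -145.8]), array([78.7, 38.3]), 87.84)
```

View pics/w3.png

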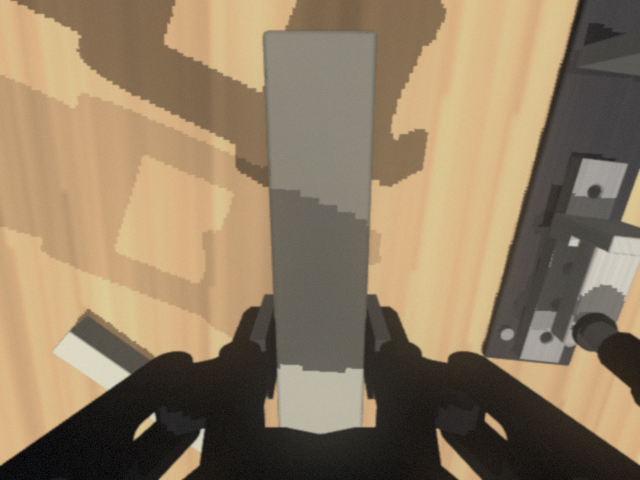

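The bar is held centred and level, with its top at z≈0.153. I'll carry it over the cradle and turn it.

>>> jog_arm(
  plan=[
    {"gripper":2.5,"tx":-1.3,"ty":1,"tz":1,"twist":0},
    {"gripper":2.5,"tx":0,"ty":2,"tz":2.4,"twist":0},
    {"gripper":2.5,"tx":0,"ty":3,"tz":3.4,"twist":0},
    {"gripper":2.5,"tx":0,"ty":3,"tz":3.4,"twist":0},
    {"gripper":2.5,"tx":0,"ty":3,"tz":3.4,"twist":0},
    {"gripper":2.5,"tx":0,"ty":2.5,"tz":3,"twist":0},
    {"gripper":2.5,"tx":0,"ty":1.75,"tz":2,"twist":0},
    {"gripper":2.5,"tx":0,"ty":1,"tz":1.17,"twist":0},
    {"gripper":2.5,"tx":0,"ty":0,"tz":0,"twist":3.3},
    {"gripper":2.5,"tx":0,"ty":0,"tz":0,"twist":3.4},
    {"gripper":2.5,"tx":0,"ty":0,"tz":0,"twist":0},
    {"gripper":2.5,"tx":0,"ty":0,"tz":0,"twist":0},
  ],
)

```text
time: 7.32
tcp_pos: [0.6486, 0.0513, 0.2114]
ee_rot: [-3.045, 1.57, -3.094]
wrist_force: [0.4, -0.8, -2.2]
grip_width: 0.031
```

```bash
python3 - <<'E'
from w import *
s,r,W=look("w4",0.14,0.2,0.8)
plan_to(s,[0.6493,0.0506,0.076],-2.9)
rt=optics.get_image("top"); cv2.imwrite("pics/t4.png",rt["image"][130:260,200:460].repeat(3,0).repeat(3,1))
pickle.dump(rt,open("t4.pkl","wb"))
rs=optics.get_image("scene"); cv2.imwrite("pics/s4.png",rs["image"][180:400,220:500].repeat(2,0).repeat(2,1))
pickle.dump(rs,open("s4.pkl","wb"))
E
```

```text
7.325 [ 0.02  0.45  1.12 -0.    1.57  0.07] F [ 0.4 -0.8 -2.2] w 0.03099528295782357
[320. 272.] [  111    31   417   433 58696] z [0.1621 0.1636 0.1964] (array([638.8,  79.8]), array([102.9, 136.7]), 19.93)
R
 [[-0.001  0.049  0.999]
 [-0.     0.999 -0.049]
 [-1.    -0.    -0.001]] 
grasp [0.6486 0.0513 0.1575] jaw yaw -2.82 shift cm (do before twist) [ 8.15 -0.07  0.08] twist 0.08
```

View pics/w4.png

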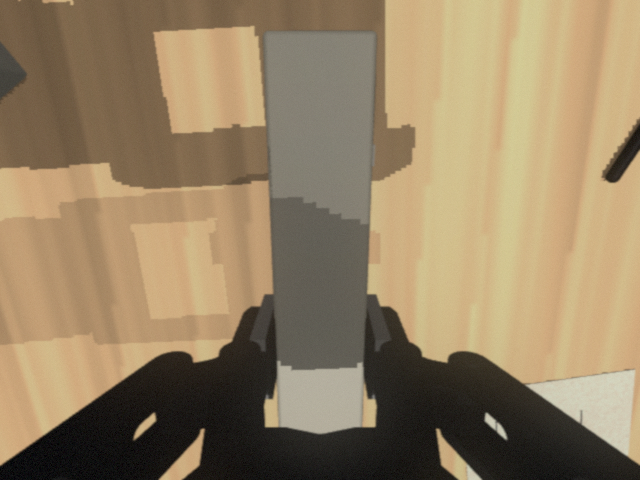

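View pics/s4.png

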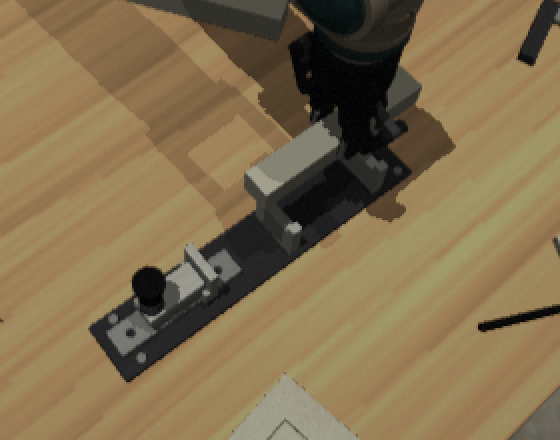

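The bar sits above both rests. Comparing where the cameras saw the bar with where the fingers centred it puts the rest midline at x≈0.6498, so I'll shift +1 mm. Then I'll lower to just above the lips and check again.

>>> jog_arm(
  plan=[
    {"gripper":2.5,"tx":1.5,"ty":-0.05,"tz":0.12,"twist":0},
    {"gripper":2.5,"tx":2,"ty":0,"tz":0,"twist":0},
    {"gripper":2.5,"tx":1.7,"ty":0,"tz":0,"twist":0},
    {"gripper":2.5,"tx":0.8,"ty":0,"tz":0,"twist":0},
    {"gripper":2.5,"tx":0,"ty":0,"tz":0,"twist":0},
    {"gripper":2.5,"tx":0,"ty":0,"tz":0,"twist":0},
  ],
)

```text
time: 8.22
tcp_pos: [0.6502, 0.0503, 0.1528]
ee_rot: [0.021, 1.569, -0.029]
wrist_force: [0.5, -0.5, -3.2]
grip_width: 0.0308
```

```bash
python3 - <<'E'
from w import *
s=status.get_state(); print(s["time"],s["wrist_force"])
plan_to(s,[0.6498,0.0506,0.076],-2.9)
for n,(a,b,c,d,k) in {"top":(150,230,235,420,4),"scene":(220,350,280,440,4)}.items():
    r=optics.get_image(n); pickle.dump(r,open(n+"5.pkl","wb"))
    cv2.imwrite(f"pics/{n}5.png",cv2.resize(r["image"][a:b,c:d],None,fx=k,fy=k,interpolation=cv2.INTER_CUBIC))
    W=world(r);z=W[...,2]
    m=(z>0.08)&(z<0.115)&(W[...,0]>0.6)&(W[...,0]<0.7)&(W[...,1]>-0.08)&(W[...,1]<0.17)
    p=W[m]; 
    for lo,hi in((-0.06,0.01),(0.09,0.16)):
        q=p[(p[:,1]>lo)&(p[:,1]<hi)]; t=q[q[:,2]>np.percentile(q[:,2],60)-0.003] if len(q)>20 else q
        print(n,len(t), t[:,2].mean() if len(t) else 0, rect(t) if len(t)>20 else "")
E
```

```text
8.225 [ 0.51514591 -0.4632499  -3.15671537]
R
 [[ 0.002  0.05   0.999]
 [-0.     0.999 -0.05 ]
 [-1.     0.     0.002]] 
grasp [0.6503 0.0503 0.0989] jaw yaw -2.89 shift cm (do before twist) [ 2.29  0.03 -0.06] twist 0.01
top 185 0.10641629848139841 (array([647.6, -19.5]), array([56.3, 32.3]), 85.88)
top 158 0.10632810014285561 (array([653.7, 120.8]), array([61.4, 32.9]), 88.14)
scene 442 0.10564897709404401 (array([645.1, -19.4]), array([60.1, 32.7]), 87.45)
scene 182 0.10597722764808411 (array([652.6, 125.7]), array([49.5, 31.4]), 87.14)
```

View pics/top5.png

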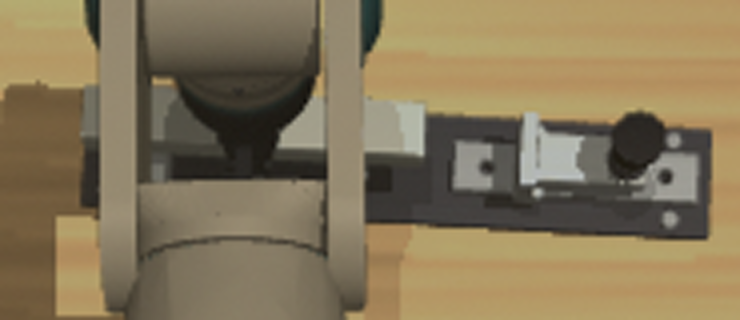

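View pics/scene5.png

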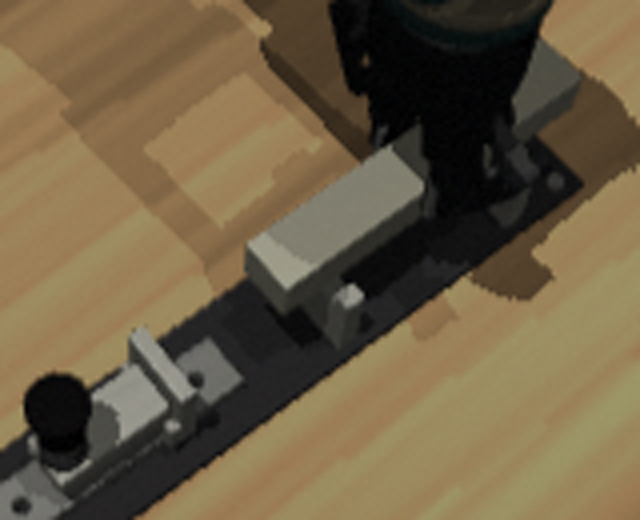

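Checked within each camera, the bar axis matches the line through the rests to about 0.6 mm. I'll lower it 2.2 cm, slowing near the end.

>>> jog_arm(
  plan=[
    {"gripper":2.5,"tx":0.7,"ty":0,"tz":0,"twist":0},
    {"gripper":2.5,"tx":0.7,"ty":0,"tz":0,"twist":0},
    {"gripper":2.5,"tx":0.4,"ty":0,"tz":0,"twist":0},
    {"gripper":2.5,"tx":0.2,"ty":0,"tz":0,"twist":0},
    {"gripper":2.5,"tx":0.1,"ty":0,"tz":0,"twist":0},
    {"gripper":2.5,"tx":0.1,"ty":0,"tz":0,"twist":0},
    {"gripper":2.5,"tx":0,"ty":0,"tz":0,"twist":0},
    {"gripper":2.5,"tx":0,"ty":0,"tz":0,"twist":0},
  ],
)

```text
time: 9.32
tcp_pos: [0.6499, 0.0503, 0.13]
ee_rot: [-0.318, 1.571, -0.369]
wrist_force: [-0.3, -0.1, -2.1]
grip_width: 0.0311
```

>>> jog_arm(
  plan=[
    {"gripper":2.5,"tx":0.05,"ty":0,"tz":0,"twist":0},
    {"gripper":2.5,"tx":0,"ty":0,"tz":0,"twist":0},
    {"gripper":2.5,"tx":0.05,"ty":0,"tz":0,"twist":0},
    {"gripper":2.5,"tx":0,"ty":0,"tz":0,"twist":0},
    {"gripper":2.5,"tx":0,"ty":0,"tz":0,"twist":0},
  ],
)

```text
time: 9.95
tcp_pos: [0.6499, 0.0503, 0.1297]
ee_rot: [-0.149, 1.57, -0.2]
wrist_force: [-3.7, 0.5, 5.9]
grip_width: 0.0311
```

Contact shows as about 8 N upward with the height stopped, so the bar is on the rests. I'll release and rise.

>>> jog_arm(
  plan=[
    {"gripper":4.0,"tx":0,"ty":0,"tz":0,"twist":0},
    {"gripper":6,"tx":0,"ty":0,"tz":0,"twist":0},
    {"gripper":8.5,"tx":0,"ty":0,"tz":0,"twist":0},
    {"gripper":8.5,"tx":0,"ty":0,"tz":0,"twist":0},
    {"gripper":8.5,"tx":0,"ty":0,"tz":0,"twist":0},
    {"gripper":8.5,"tx":-1,"ty":0,"tz":0,"twist":0},
    {"gripper":8.5,"tx":-3,"ty":0,"tz":0,"twist":0},
    {"gripper":8.5,"tx":-4,"ty":0,"tz":0,"twist":0},
    {"gripper":8.5,"tx":-4,"ty":0,"tz":0,"twist":0},
    {"gripper":8.5,"tx":0,"ty":-3,"tz":0,"twist":0},
    {"gripper":8.5,"tx":0,"ty":-5,"tz":0,"twist":0},
    {"gripper":8.5,"tx":0,"ty":-5,"tz":0,"twist":0},
    {"gripper":8.5,"tx":0,"ty":-5,"tz":0,"twist":0},
    {"gripper":8.5,"tx":0,"ty":-3,"tz":0,"twist":0},
    {"gripper":8.5,"tx":0,"ty":0,"tz":0,"twist":0},
    {"gripper":8.5,"tx":0,"ty":0,"tz":0,"twist":0},
  ],
)

```text
time: 11.95
tcp_pos: [0.6394, -0.1587, 0.2494]
ee_rot: [0.287, 1.57, 0.237]
wrist_force: [-0.1, -0.4, 0.4]
grip_width: 0.0849
```

```bash
python3 - <<'E'
from w import *
s,r,W=look("w6",0.07,0.09,0.8)
plan_to(s,[0.6380,-0.172,0.1],-2.9)
z=W[...,2]
m=(z>0.105)&(z<0.118)&(W[...,1]<-0.1)&(W[...,0]>.55)
if m.sum()>30: print("knob wrist",rect(W[m]),np.median(z[m]))
for n,(a,b,c,d,k) in {"top":(150,230,235,420,4),"scene":(220,380,250,440,4)}.items():
    r=optics.get_image(n); 
    cv2.imwrite(f"pics/{n}6.png",cv2.resize(r["image"][a:b,c:d],None,fx=k,fy=k,interpolation=cv2.INTER_CUBIC))
    W=world(r);z=W[...,2]
    m=(z>0.07)&(z<0.1)&(W[...,0]>0.6)&(W[...,0]<0.7)&(W[...,1]>-0.08)&(W[...,1]<0.17)
    print(n,"bar",np.median(z[m]),rect(W[m]))
    m=(z>0.109)&(z<0.118)&(W[...,0]>0.6)&(W[...,0]<0.7)&(W[...,1]>-0.2)&(W[...,1]<-.14)
    print(n,"knob",m.sum(),rect(W[m]) if m.sum()>10 else "")
E
```

```text
11.95 [-0.3   0.45  1.04  0.    1.65 -0.25] F [-0.1 -0.4  0.4] w 0.08489074179769095
[320.  31.] [ 291    0   59   65 3639] z [0.0799 0.0815 0.0828] (array([644.8, -34.3]), array([30.8, 32.1]), 87.07)
[319. 170.] [ 285  163   69   16 1098] z [0.0723 0.0735 0.0748] (array([ 640.4, -112. ]), array([ 9.6, 43.6]), 87.17)
R
 [[ 0.001  0.05   0.999]
 [ 0.     0.999 -0.05 ]
 [-1.     0.     0.001]] 
grasp [ 0.6394 -0.1587  0.1955] jaw yaw -2.87 shift cm (do before twist) [ 9.55 -1.34 -0.08] twist 0.03
knob wrist (array([ 637.6, -172.2]), array([31.4, 31.1]), 49.78) 0.1134937424079831
top bar 0.08255657880495892 (array([650. ,  51.7]), array([199.7,  33.6]), 87.57)
top knob 7 
scene bar 0.08223095685268278 (array([648.5,  50.3]), array([200.3,  33.4]), 87.41)
scene knob 228 (array([ 637. , -172.4]), array([29.7, 30.5]), 51.7)
```

View pics/w6.png

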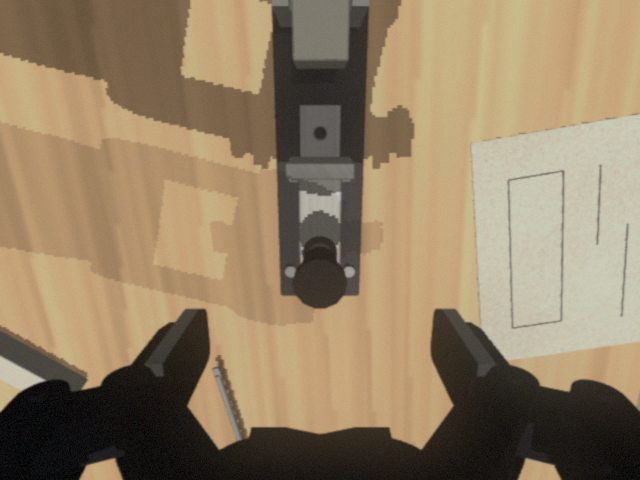

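View pics/scene6.png

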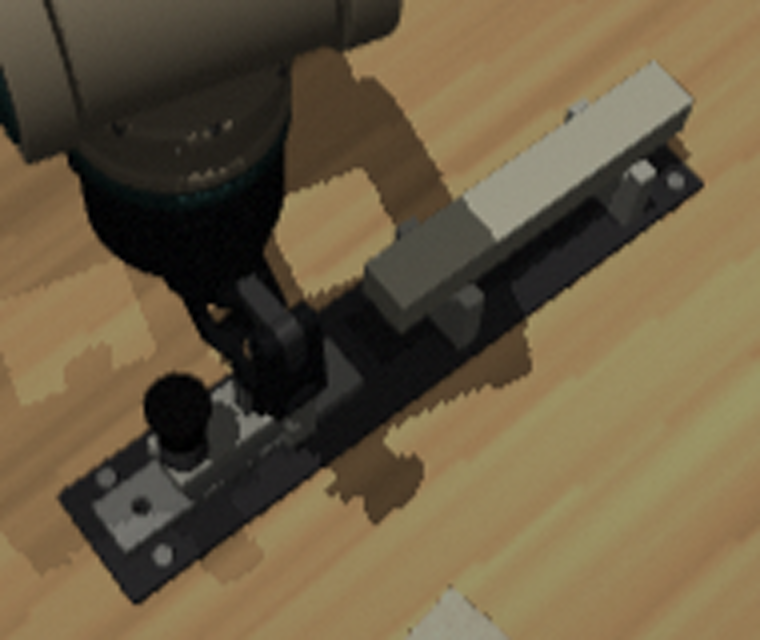

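The bar is seated between the lips. Its top is at 0.082 and its centre near (0.649, 0.051). The knob is at (0.638, -0.172), wrist pixel (320,283). I'll move over it and go down so the pads close on the grip below the flange, with the grasp point at z≈0.085.

>>> jog_arm(
  plan=[
    {"gripper":8.5,"tx":0,"ty":-1.34,"tz":-0.08,"twist":0},
    {"gripper":8.5,"tx":2,"ty":0,"tz":0,"twist":0},
    {"gripper":8.5,"tx":3,"ty":0,"tz":0,"twist":0},
    {"gripper":8.5,"tx":3,"ty":0,"tz":0,"twist":0},
    {"gripper":8.5,"tx":2,"ty":0,"tz":0,"twist":0},
    {"gripper":8.5,"tx":1,"ty":0,"tz":0,"twist":0},
    {"gripper":8.5,"tx":0,"ty":0,"tz":0,"twist":0},
    {"gripper":8.5,"tx":0,"ty":0,"tz":0,"twist":0},
  ],
)

```text
time: 13.1
tcp_pos: [0.6383, -0.173, 0.1403]
ee_rot: [-0.319, 1.568, -0.369]
wrist_force: [-0.6, 0.1, 0.5]
grip_width: 0.0851
```

```bash
python3 - <<'E'
from w import *
s,r,W=look("w7",0.105,0.118,0.8)
plan_to(s,[0.6380,-0.172,0.085],-2.9)
r=optics.get_image("scene"); cv2.imwrite("pics/scene7.png",cv2.resize(r["image"][220:380,210:400],None,fx=4,fy=3.75,interpolation=cv2.INTER_CUBIC))
E
```

```text
13.1 [-0.32  0.53  1.15 -0.    1.45 -0.27] F [-0.6  0.1  0.5] w 0.08508298529928601
[320. 379.] [ 267  331  107   97 8073] z [0.1107 0.1135 0.1144] (array([ 637.9, -172.2]), array([31.9, 31.7]), 47.72)
[168. 366.] [ 131  338   60   67 1789] z [0.1058 0.1114 0.1177] (array([ 593.8, -168.6]), array([14.7, 22.9]), 34.95)
[470. 365.] [ 449  338   60   67 1770] z [0.1056 0.1114 0.1177] (array([ 681.7, -172.8]), array([22.8, 14.9]), 48.45)
R
 [[ 0.002  0.051  0.999]
 [-0.001  0.999 -0.051]
 [-1.    -0.001  0.002]] 
grasp [ 0.6384 -0.173   0.0864] jaw yaw -2.9 shift cm (do before twist) [ 0.14  0.1  -0.05] twist 0.0
```

View pics/w7.png

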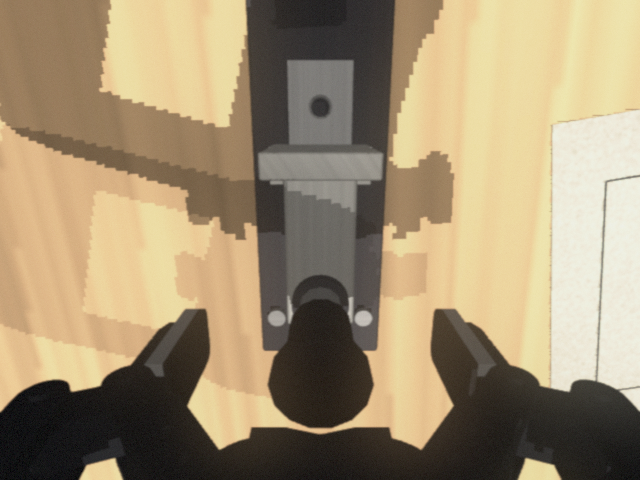

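View pics/scene7.png

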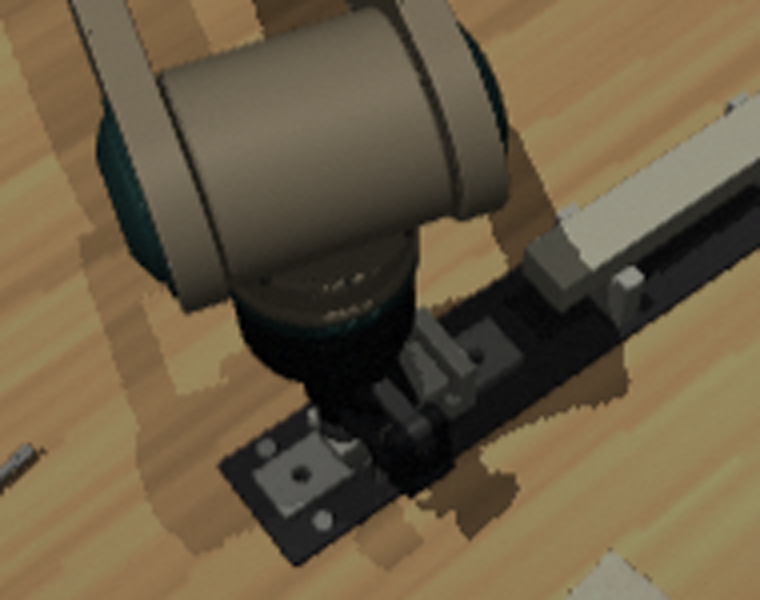

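The knob (flange at wrist pixel (320,379)) is centred between the fingers, about 1 mm off in y. I'll correct that, go down 1 mm, and close.

>>> jog_arm(
  plan=[
    {"gripper":8.5,"tx":0.1,"ty":0.1,"tz":-0.04,"twist":0},
    {"gripper":4,"tx":0,"ty":0,"tz":0,"twist":0},
    {"gripper":4,"tx":0,"ty":0,"tz":0,"twist":0},
    {"gripper":4,"tx":0,"ty":0,"tz":0,"twist":0},
    {"gripper":1.5,"tx":0,"ty":0,"tz":0,"twist":0},
    {"gripper":1.5,"tx":0,"ty":0,"tz":0,"twist":0},
    {"gripper":1.5,"tx":0,"ty":0,"tz":0,"twist":0},
    {"gripper":1.5,"tx":0,"ty":0,"tz":0,"twist":0},
  ],
  newtons=80,
)

```text
time: 14.2
tcp_pos: [0.6383, -0.1718, 0.1384]
ee_rot: [-0.156, 1.568, -0.206]
wrist_force: [5.5, -1.5, -1.2]
grip_width: 0.0258
```

>>> jog_arm(
  plan=[
    {"gripper":1.5,"tx":0,"ty":0,"tz":0,"twist":0},
    {"gripper":1.5,"tx":0,"ty":0,"tz":0,"twist":0},
    {"gripper":1.5,"tx":0,"ty":0,"tz":0,"twist":0},
  ],
)

```text
time: 14.58
tcp_pos: [0.6383, -0.1718, 0.1384]
ee_rot: [-0.163, 1.568, -0.213]
wrist_force: [5.8, -0.5, -1.1]
grip_width: 0.0257
```

```bash
python3 - <<'E'
from w import *
s,r,W=look("w8",0.105,0.118,0.8)
E
```

```text
14.575 [-0.32  0.53  1.16  0.    1.45 -0.27] F [ 5.8 -0.5 -1.1] w 0.0257372510614869
[319. 377.] [  151   338   338    96 12125] z [0.109  0.1135 0.1169] (array([ 637.5, -171.7]), array([31.2, 92.4]), 85.62)
```

View pics/w8.png

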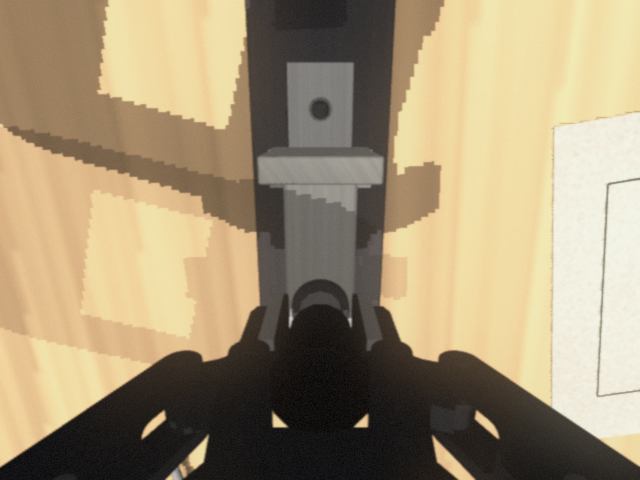

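The fingers hold the knob grip below the flange with an opening of 25.7 mm. Now I'll pull up in steps and watch force and height.

>>> jog_arm(
  plan=[
    {"gripper":1.5,"tx":-0.3,"ty":0,"tz":0,"twist":0},
    {"gripper":1.5,"tx":-0.3,"ty":0,"tz":0,"twist":0},
    {"gripper":1.5,"tx":-0.3,"ty":0,"tz":0,"twist":0},
    {"gripper":1.5,"tx":-0.3,"ty":0,"tz":0,"twist":0},
    {"gripper":1.5,"tx":-0.3,"ty":0,"tz":0,"twist":0},
    {"gripper":1.5,"tx":0,"ty":0,"tz":0,"twist":0},
  ],
  newtons=100,
)

```text
time: 15.38
tcp_pos: [0.6382, -0.1718, 0.1512]
ee_rot: [-0.046, 1.569, -0.097]
wrist_force: [12.4, -3.1, -11.4]
grip_width: 0.0256
```

```bash
python3 - <<'E'
from w import *
s,r,W=look("w9",0.12,0.15,0.8)
z=W[...,2]; m=np.zeros((480,640),bool); m[330:425,280:360]=1
print("knob top z",np.nanpercentile(z[m],[50,75,90]))
E
```

```text
15.375 [-0.32  0.52  1.15  0.    1.47 -0.27] F [ 12.4  -3.1 -11.4] w 0.025626267921579293
[319. 397.] [   75   338   488   142 31749] z [0.1244 0.134  0.1486] (array([ 637.7, -170.5]), array([ 34.3, 111. ]), 87.03)
knob top z [0.12612125 0.12656367 0.12692043]
```

>>> jog_arm(
  plan=[
    {"gripper":1.5,"tx":-0.2,"ty":0,"tz":0.05,"twist":0},
    {"gripper":1.5,"tx":-0.2,"ty":0,"tz":0.05,"twist":0},
    {"gripper":1.5,"tx":-0.2,"ty":0,"tz":0,"twist":0},
    {"gripper":1.5,"tx":-0.1,"ty":0,"tz":0,"twist":0},
    {"gripper":1.5,"tx":0,"ty":0,"tz":0,"twist":0},
    {"gripper":1.5,"tx":0,"ty":0,"tz":0,"twist":0},
  ],
)

```text
time: 16.18
tcp_pos: [0.6384, -0.1718, 0.1568]
ee_rot: [2.754, 1.57, 2.704]
wrist_force: [8.9, -3.3, -13.6]
grip_width: 0.0257
```

```bash
python3 - <<'E'
from w import *
s,r,W=look("w10",0.12,0.15,0.8)
z=W[...,2]; m=np.zeros((480,640),bool); m[330:425,280:360]=1
print("knob top z",np.nanpercentile(z[m],[50,75,90]))
E
```

```text
16.175 [-0.32  0.52  1.14  0.    1.49 -0.27] F [  8.9  -3.3 -13.6] w 0.025680963353527805
[320. 391.] [  101   336   438   142 26966] z [0.1279 0.1374 0.1483] (array([ 637.6, -171.1]), array([ 33.7, 105.2]), 87.16)
knob top z [0.13167655 0.1321173  0.13246615]
```

Travel is about 18.5 mm and the spring force matches. I'll continue to the hard stop.

>>> jog_arm(
  plan=[
    {"gripper":1.5,"tx":-0.1,"ty":0,"tz":0.05,"twist":0},
    {"gripper":1.5,"tx":-0.1,"ty":0,"tz":0.05,"twist":0},
    {"gripper":1.5,"tx":-0.1,"ty":0,"tz":0,"twist":0},
    {"gripper":1.5,"tx":-0.1,"ty":0,"tz":0,"twist":0},
    {"gripper":1.5,"tx":0,"ty":0,"tz":0,"twist":0},
    {"gripper":1.5,"tx":0,"ty":0,"tz":0,"twist":0},
  ],
)

```text
time: 16.98
tcp_pos: [0.6385, -0.1718, 0.1586]
ee_rot: [2.915, 1.566, 2.864]
wrist_force: [8.9, -4.1, -20.7]
grip_width: 0.0254
```

```bash
python3 - <<'E'
from w import *
s,r,W=look("w11",0.12,0.15,0.8)
z=W[...,2]; m=np.zeros((480,640),bool); m[330:425,280:360]=1
print("knob top z",np.nanpercentile(z[m],[50,75,90]))
E
```

```text
16.975 [-0.32  0.52  1.13 -0.    1.49 -0.27] F [  8.9  -4.1 -20.7] w 0.025411229145417318
[321. 390.] [  111   332   422   141 25774] z [0.1287 0.1381 0.1482] (array([ 638.1, -171.3]), array([ 32.1, 102.9]), 87.59)
knob top z [0.1333804  0.13383354 0.13419395]
```

The knob is 20 mm up and the force is 20.7 N, above the spring's 14 N, so it's at the hard stop. I'll do a final check of the scene.

```bash
python3 - <<'E'
from w import *
d=pickle.load(open("d0.pkl","rb"))
for n in ("top","scene"):
    r=optics.get_image(n); cv2.imwrite(f"pics/{n}12.png",r["image"])
    W=world(r);z=W[...,2]
    m=(z>0.07)&(z<0.1)&(W[...,0]>0.6)&(W[...,0]<0.7)&(W[...,1]>-0.08)&(W[...,1]<0.17)
    print(n,"bar",np.median(z[m]),rect(W[m]))
    for q in ("oil_can","screwdriver","square"): print(q,[(x["conf"],x["position"]) for x in optics.recognise(n,q)][:2])
s=status.get_state();print(s["time"],s["tcp_pos"],s["wrist_force"],s["grip_width"])
E
```

```text
top bar 0.08235536951583411 (array([651. ,  52.1]), array([200.6,  34.5]), 87.24)
oil_can [(0.79, [156.5, 246.3])]
screwdriver [(0.87, [491.6, 226.8])]
square [(0.58, [132.6, 175.9]), (0.37, [299.9, 184.7])]
scene bar 0.08220767748212598 (array([648.4,  50.3]), array([199.9,  33.7]), 86.89)
oil_can [(0.83, [431.6, 152.3])]
screwdriver [(0.74, [160.9, 395.8]), (0.43, [509.1, 195.0])]
square [(0.95, [507.2, 195.0])]
17.425 [ 0.63856006 -0.17180899  0.15858784] [  8.59010932  -3.6715602  -20.52690843] 0.02539074700042706
```

View pics/scene12.png

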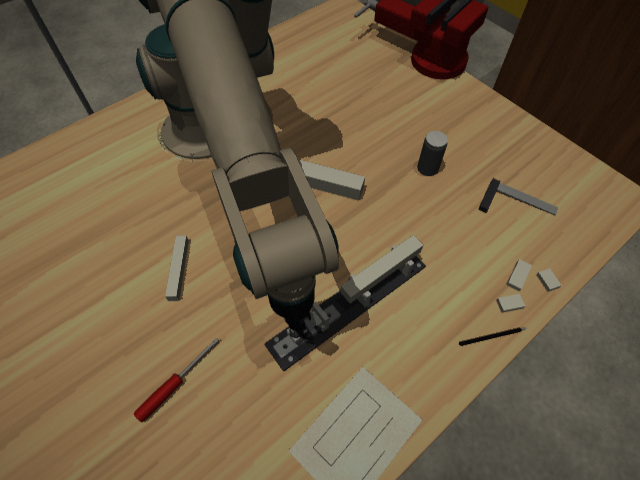

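The bar lies on the rests at about (383,270). The oil can, screwdriver and square haven't moved, and the hold is steady.

```bash
python3 -c "
from station import bot; print(bot.job_done())"
```

```text
the job is handed in; nothing more can be done
None
```

The white bar is on the two rests and released, and the arm is still holding the plunger knob fully up. I handed the job in at about 17.4 s of the 45 s; no verdict is reported.

- **Bar:** I took the middle-sized bar (200 × 32 mm) and lowered it onto the rests until contact showed, then let go. In the last pictures its top is at 82 mm, as it should be when seated. It is between the lips and within about 2 mm of the middle of the pair. The two fixed cameras differ by about 2–3 mm on its position, roughly their calibration error.
- **Plunger:** I gripped the knob below its flange and pulled up. The wrist camera saw the knob rise 20 mm. The upward pull was about 20.6 N, above the spring's 14 N, so it is against the hard stop. It held steady over the last reading, with about 9 N of sideways force from a slight misalignment. I did not see the pin itself; that it is clear of the hole follows from the knob's travel.
- **Bystanders:** The oil can, screwdriver and square are where they were, to within the detectors' scatter.
- **Refused call:** The first move call was rejected for missing keys, and nothing moved.

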